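# Set the shaker's outrigger foot down on its foot plate

### The job

Take the brass foot plate by its upright yellow lug and slide it under the raised outrigger foot of the shaker, so that the foot stands over the middle of the round plate. Then screw the black knob clockwise until the foot's rubber sole just touches the plate with light pressure: no gap left, but not cranked down hard. Let go, and leave the dishes, the wash bottle and the spirit lamp where they stand.

Things in the scene. Friction and masses are not known exactly. Their poses are not given: they have to be found in the camera images.
- knob (a joint): Knob angle in rad: about 0 at the start, growing as it is turned clockwise seen from above, which lowers knob and foot together by 3 mm per rad, up to 9 rad. Even thread friction of about 0.05 N m; it stays where left. The sole turns along and, once touching, resists turning with about 0.02 N m more per newton of pressure (at rest, friction can hold a torque either way).
- knob_grip (a point): Centre of the black fluted round knob (40 mm across, 28 mm tall, upright axis, yellow mark on top), on the axis of the screw and foot, 139 mm above the bench at the start. Below the knob there is only a 12 mm rod down to the blue arm, whose top is 85 mm above the bench.
- shaker: White orbital shaker, heavy, fixed. Origin on the bench straight under the axis of its outrigger foot. A blue arm (34 mm wide, 62 to 78 mm above the bench, 42 mm round hub on the axis, 55 to 85 mm high) leads from the foot along +y of this frame to the housing: 120 to 370 mm along +y, 150 mm either way along x, 120 mm tall, dishes on it to 132 mm. Other sides are free.
- foot_plate: Loose brass foot plate, 0.3 kg, rubber underneath: a round disc 70 mm across and 8 mm thick with a flat tongue 24 mm wide along its -x that carries the upright lug. Origin at the centre of the disc's underside, z up.
- plate_center (a point): Centre of the disc's top face, 8 mm above the bench. The foot's orange rubber sole (48 mm across) starts 4 to 10 mm above this level: how far it hangs differs from start to start and is not measured. Once it touches, the rubber gives 1 mm for every 10 N.
- lug_grip (a point): Point to grip on the yellow upright lug of the foot plate: 92 mm from the disc's centre along the plate's -x, 27 mm above the bench. The lug is 10 mm thick along the plate's y (grip it across y), 24 mm long along x, and its top is 42 mm above the bench.
- dish_a: Closed petri dish, 90 mm across, 16 mm tall, loose; origin at the centre of its underside. Leave it alone.
- dish_b: Another closed petri dish, same size; leave it alone.
- wash_bottle: White wash bottle, 60 mm across, 165 mm tall, loose; origin at the centre of its underside. Leave it alone.
- spirit_lamp: Unlit glass spirit lamp, 74 mm across, 64 mm tall, loose; origin at the centre of its underside. Leave it alone.
Not all that is in view belongs to the job. Of the things that look like the foot_plate, the middle-sized one is meant.

How it is judged:
By the outcome, as a careful person would: the job done as asked, in the order asked, and still so for the second after the job is handed in, with the robot touching nothing.
It also fails if it takes over 72 s, if anything falls off the work surface, if the arm or the gripper's body presses on something with over 40 N, if the wrist force passes 120 N, or if a joint passes its speed limit or range.

### The arm

A 6-joint arm with a two-finger parallel gripper is mounted at the origin on the work surface. World frame = base frame: x ahead of the robot, y to its left, z up, the work surface at z = 0. Lengths are in m, angles in degrees, forces in N, time in s.
With the tool pointing down it reaches from about 0.35 to 0.875 m from the base axis. Payload 4.2 kg.
Tool frame: the origin (TCP) lies midway between the tips of the shut fingers; the grasp point (between the pads) lies 19 mm behind it (r.pinch_z is the distance from the TCP to the grasp point, in m); z points along the fingers, y is the line along which they close (so a half turn about z gives the same grasp; the last joint's range is limited). The gripper opens to 87 mm and grips with 3 to 60 N. Pads are 19 mm wide; open, the fingers measure 117 mm over their backs; the gripper's body (75 mm by 190 mm) begins 51 mm behind the grasp point.
Start: joints at [78.988, 22.042, 0.453, 0, -68.411, -14.817], TCP at [0.272, 0.563, 0.223] pointing down, gripper open.
Joint ranges: [-179.83, 179.83], [-69.29, 118.12], [-61.27, 80.66], [-181.25, 117.63], [-171.15, -9.14], [-177.46, 177.46]. Speed limits (degrees/s): [159.86, 159.86, 180, 180, 180, 180].

### API

Orientations are given as a 3x3 rotation matrix whose columns are the frame's x, y, z axes.
In Python, from station import r, imaging, models gives the robot as it stands. The module is installed in compiled form; this text tells all that it offers.
- The arm moves only by the tool apply_moves, never from a script. Its argument "moves" is a list of rows, each a list of 2 entries, a list of its own where there are three numbers: the shift along the tool's x, y, z in m, then the turn about the tool's z in degrees. A call has 1 to 5 rows; each row shifts and turns the commanded pose from where the row before left it, along the tool's axes as they then stand; what a row does not reach is not made up. A row lasts 1/12 s, in which the tool goes at most 41.7 mm and 7.16 degrees, less where a joint would pass 70% of its speed; a pose out of reach is approached as far as the arm can. A call is refused whole if a number of a shift passes 0.0417 or a number of a turn 7.16, either way. A call with a gripper value outside its range is refused whole. "hand" is the finger opening in m, from 0 to 0.087, set as the call begins (left out, the last holds). The fingers move at their own pace and stop on an object; the grip force is fixed at half the most. Time passes only in rows, so rows that do not move let the fingers close. It gives the time, the measured TCP pose, the force, the opening and the grip force at its end, in the units of the state.
- r.sense(): the state, without advancing time (a new reading comes with each control period).
- imaging.capture(name): name is "scene" or "top" or "wrist"; returns a dict with "frame" (384x512x3 uint8, blue, green, red), "intrinsics" (3x3 intrinsics, pixels), "eye" and "orientation" of the camera in the world. Camera axes: x right, y down, z forward; pixel columns grow to the right and rows downward; lengths in m; the calibration is good to about 2 mm. The wrist camera is an equidistant fisheye: a pixel r from the principal point sees the ray r / f radians off the axis. A picture is of the moment at which its call begins. There is no depth.
- r.finish_job(): hands the job in; it is judged then, once.
Trained networks look in a picture, given as the dict that the camera call returned (one of the last four; its "shot" number tells which), for a name from the list of things; names that differ only in an ending like _2 or _b are one class to them, and where a whole thing is asked for, a point or a joint stands for the part that bears it (a point fixed in the world has none). Each returns a list of dicts, best first, with "confidence" (0 to 1); they miss things now and then, are a little off and sometimes report something else, mostly with a low value. They report only what shows in the picture. A call takes as long as a camera call. They do not tell look-alikes from the thing itself.
- models.cut_out(picture, target): "region" (384x512 bool, what is visible of it) and "extent" ([left, top, width, height] as shares, 0 to 1, of the picture: columns of its width, rows of its height, round what is visible of it).
- models.place_of(picture, target): "at" ([column, row] as shares, 0 to 1, of the picture: columns of its width, rows of its height: a listed point, or the origin of a listed thing).
The state is a dict: "time_s": time; "joints": joint angles; "joint_velocities": joint speeds; "effort": joint torques, N m; "tcp_pos": TCP position; "ee_rot": TCP orientation; "wrist_force": force on the tool from outside, world axes, zero at the start; "moment": the same for the moment, N m; "gripper_width": opening from 0.0 (shut) to 1.0 (fully open); "gripper_force": force on a finger pad.
Only numpy, scipy, OpenCV 4.12 (cv2) and the standard library are available. Lean on these libraries where they do the work, as an engineer would, in place of code of your own. Each camera call takes 0.05 s, during which the arm holds its last target. There are 200 camera calls.

## Working session

There is one attempt and no reset: what is moved stays moved. The work goes in short steps, Python scripts to look and compute and a tool call to move; the robot and the scene stay as the last step left them, time stands still between calls to the robot, and variables do not carry over. Pictures are saved under pics/ and viewed, at most 10 in all, crops included, and the job is handed in when it is done.

Besides the shell and the picture viewer there is one more tool, called after "Call:" as name(argument=value, ...), one argument or row to a line, values as JSON. apply_moves: Moves the arm, as the interface text tells. Its arguments: {"type":"object","properties":{"moves":{"type":"array"},"hand":{"type":"number"}},"required":["moves"]}

```bash
mkdir -p pics
cat > h.py <<'E'
import numpy as np, cv2
from station import r, imaging, models
def ray(p,u,v):
    K=p["intrinsics"];return np.array(p["orientation"])@np.array([(u-K[0][2])/K[0][0],(v-K[1][2])/K[1][1],1.])
def onz(p,u,v,z):
    d=ray(p,u,v);e=np.array(p["eye"]);return e+d*(z-e[2])/d[2]
def proj(p,X):
    K=np.array(p["intrinsics"]);c=np.array(p["orientation"]).T@(np.array(X)-np.array(p["eye"]));c=K@c;return c[:2]/c[2]
E
python3 - <<'E'
from h import *
s=r.sense();print(s)
for n in("scene","top"):
    p=imaging.capture(n);cv2.imwrite(f"pics/{n}0.png",p["frame"]);print(n,p["eye"],p["orientation"],p["intrinsics"])
    for t,z in(("knob_grip",.139),("plate_center",.008),("lug_grip",.027),("shaker",0),("wash_bottle",0),("spirit_lamp",0)):
        for d in models.place_of(p,t)[:4]:
            u,v=d["at"][0]*512,d["at"][1]*384
            print(t,round(d["confidence"],2),round(u),round(v),onz(p,u,v,z).round(3))
E
```

```text
{'time_s': 0.0, 'joints': array([ 7.89868572e+01,  2.20909980e+01,  3.79092562e-01, -2.97570495e-02,
       -6.84130794e+01, -1.48174787e+01]), 'joint_velocities': array([-0.01465819, -0.02915202, -0.00435916,  0.04565863, -0.11656704,
        0.00167112]), 'effort': array([-9.93902286e-04, -3.90662169e+01,  1.87403387e+01,  4.21998248e+00,
        1.10319440e-02, -1.91099930e-04]), 'tcp_pos': array([0.27202441, 0.56200767, 0.22145045]), 'ee_rot': array([[ 9.00002575e-01, -4.35883667e-01, -8.90749249e-04],
       [-4.35884567e-01, -9.00000248e-01, -2.04892018e-03],
       [ 9.14162946e-05,  2.23229729e-03, -9.99997504e-01]]), 'wrist_force': array([-0.02099675,  1.11542285, -0.35819085]), 'moment': array([ 0.00189084, -0.00615664, -0.00185497]), 'gripper_force': 0.0, 'gripper_width': 1.003310838102872}
scene [0.95408475 0.13493396 0.75550116] [[-0.62855478  0.61187    -0.48013955]
 [ 0.77775905  0.49695868 -0.38486741]
 [ 0.0031207  -0.61534313 -0.78825319]] [[361.88820166   0.         262.54394258]
 [  0.         361.88820166 198.27465254]
 [  0.           0.           1.        ]]
k
[... 997 characters left out ...]
 0.139]
knob_grip 0.59 146 164 [0.618 0.1   0.139]
plate_center 0.79 282 192 [ 0.586 -0.259  0.008]
plate_center 0.74 267 258 [ 0.399 -0.222  0.008]
plate_center 0.68 342 248 [ 0.435 -0.425  0.008]
lug_grip 0.94 342 201 [ 0.561 -0.424  0.027]
lug_grip 0.73 284 193 [ 0.579 -0.263  0.027]
lug_grip 0.61 246 267 [ 0.373 -0.166  0.027]
lug_grip 0.59 282 223 [ 0.495 -0.258  0.027]
shaker 0.64 159 177 [0.617 0.093 0.   ]
shaker 0.41 204 268 [ 0.366 -0.05   0.   ]
wash_bottle 0.78 327 172 [ 0.649 -0.385  0.   ]
wash_bottle 0.56 273 139 [ 0.742 -0.23   0.   ]
wash_bottle 0.54 283 199 [ 0.568 -0.261  0.   ]
spirit_lamp 0.77 202 268 [ 0.365 -0.044  0.   ]
spirit_lamp 0.73 209 138 [ 0.74  -0.043  0.   ]
```

Run:
```python
import cv2
for n in("scene","top"):
    a=cv2.imread(f"pics/{n}0.png");cv2.imwrite(f"pics/{n}0b.png",cv2.resize(a,(800,600),interpolation=2))
```

```text
(no output)
```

View pics/scene0b.png

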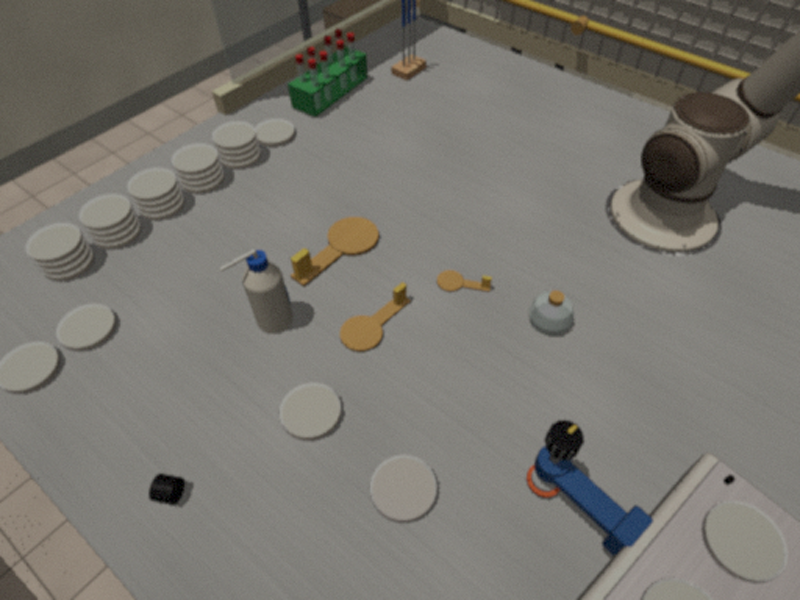

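View pics/top0b.png

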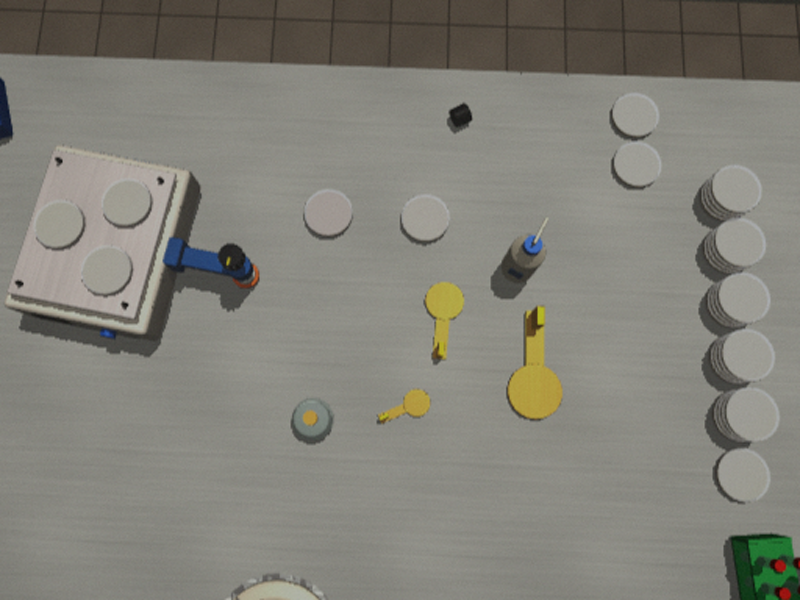

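The overhead view (800 px scale) shows the middle-sized plate with its disc at (444,301) and its lug at (440,350), pointing towards the robot. The knob is at (232,257), and the arm runs left to the housing. The scene view agrees, with the disc at (361,333) and the knob at (564,440). Next I'll measure these precisely.

Run:
```python
from h import *
P={}
L={}
for n in("scene","top"):
    p=imaging.capture(n);P[n]=p
    hsv=cv2.cvtColor(p["frame"],cv2.COLOR_BGR2HSV)
    m=cv2.inRange(hsv,(12,100,60),(35,255,255))
    c,lab,st,ce=cv2.connectedComponentsWithStats(m)
    q=proj(p,[.582,-.262,.008]).round().astype(int)
    k=lab[q[1],q[0]];mm=(lab==k)
    v,u=np.nonzero(mm)
    W=np.array([onz(p,a,b,.008) for a,b in zip(u,v)])[:,:2]
    # disc fit: metric raster, distance transform
    S=2000;o=W.min(0)-.02;sz=((W.max(0)-o+.02)*S).astype(int)
    gx,gy=np.meshgrid(np.arange(sz[0]),np.arange(sz[1]),indexing='ij')
    pr=np.array([proj(p,[o[0]+i/S,o[1]+j/S,.008]) for i,j in zip(gx.ravel(),gy.ravel())]).astype(np.float32)
    im=cv2.remap((mm*255).astype(np.uint8),pr[:,0].reshape(sz),pr[:,1].reshape(sz),1)
    d=cv2.distanceTransform((im>127).astype(np.uint8),2,5);i=np.unravel_index(d.argmax(),d.shape)
    ys=np.argwhere(d>d.max()-1).mean(0)
    print(n,"disc",o+ys/S,"R",d.max()/S,"area",mm.sum())
    # tongue direction: points between .045 and .07 from centre
    cen=o+ys/S;rr=np.linalg.norm(W-cen,axis=1);s=(rr>.045)&(rr<.07)
    t=W[s].mean(0)-cen;print(" plate x yaw",np.degrees(np.arctan2(-t[1],-t[0])))
    L[n]=[]
    for t in("knob_grip","lug_grip"):
        for e in models.cut_out(p,t)[:3]:
            v,u=np.nonzero(e["region"]);print(t,round(e["confidence"],2),u.mean().round(1),v.mean().round(1),len(u),np.array(e["extent"])*[512,384,512,384])
    # black blob
    q=proj(p,[.62,.096,.139]).round().astype(int)
    b=(hsv[...,2]<60).astype(np.uint8);c,lab,st,ce=cv2.connectedComponentsWithStats(b)
    w=lab[q[1]-6:q[1]+7,q[0]-6:q[0]+7];w=w[w>0]
    k=np.bincount(w).argmax();print("black",st[k],ce[k])
    L[n]=(ce[k])
    o_=cv2.inRange(hsv,(0,150,80),(11,255,255));v,u=np.nonzero(o_);s=np.hypot(u-q[0],v-q[1])<50
    print("orange",u[s].min(),u[s].max(),v[s].min(),v[s].max()) if s.any() else None
    sh=models.place_of(p,"shaker")[0];print(sh)
A=[];B=[]
for n in P:
    d=ray(P[n],*L[n]);d/=np.linalg.norm(d);M=np.eye(3)-np.outer(d,d);A.append(M);B.append(M@np.array(P[n]["eye"]))
print("tri",np.linalg.lstsq(np.vstack(A),np.hstack(B),rcond=None)[0])
for n in P:print(onz(P[n],*L[n],.139))
```

```text
scene disc [ 0.58528549 -0.26369917] R 0.03287829 area 724
 plate x yaw -4.863968732969986
knob_grip 0.93 356.3 289.5 724 [333.824  271.488   41.0112  47.6928]
lug_grip 0.89 294.6 180.5 299 [278.8864 170.688   35.7888  18.3168]
lug_grip 0.76 214.4 158.8 1175 [182.6816 138.0864  58.3168  44.3136]
lug_grip 0.66 238.1 206.8 756 [217.3952 180.7872  44.6976  43.584 ]
black [349 269  24  32 479] [360.05636743 283.4091858 ]
orange 337 357 299 317
{'at': [0.6773, 0.8016], 'confidence': 0.85}
top disc [ 0.58479027 -0.26396556] R 0.033696912 area 693
 plate x yaw -4.435661253376868
knob_grip 0.81 150.0 168.0 289 [138.1888 155.0976  29.2864  29.9904]
lug_grip 0.91 261.9 259.5 344 [241.1008 250.9824  32.7168  20.0064]
lug_grip 0.76 341.6 240.1 1477 [325.376  196.8     34.0992  73.8816]
lug_grip 0.75 283.4 200.1 683 [274.0224 181.2096  24.1152  47.5008]
black [140 156  22  24 283] [149.16254417 167.1590106 ]
orange 149 165 170 183
{'at': [0.2973, 0.4604], 'confidence': 0.68}
tri [0.61214411 0.09530624 0.12491589]
[0.61972545 0.09631935 0.139     ]
[0.608536   0.09197896 0.139     ]
```

Call:
apply_moves(
  moves=[
    [[0, 0, 0], -7.1],
    [[0, 0, 0], -7.1],
    [[0, 0, 0], -7.0],
    [[0.0136, 0.038, 0], 0],
    [[0.0136, 0.038, 0], 0],
  ],
  hand=0.06,
)

```text
time_s: 1.52
tcp_pos: [0.2929, 0.4848, 0.2214]
ee_rot: [[0.997, -0.078, -0.0], [-0.078, -0.997, -0.001], [-0.0, 0.001, -1.0]]
wrist_force: [0.9, -0.5, -0.3]
gripper_width: 0.73
gripper_force: 0.0
```

Call:
apply_moves(
  moves=[
    [[0.0136, 0.038, 0], 0],
    [[0.0136, 0.038, 0], 0],
    [[0.0136, 0.038, 0], 0],
    [[0.0136, 0.038, 0], 0],
    [[0.0136, 0.038, 0], 0],
  ],
)

```text
time_s: 1.93
tcp_pos: [0.3458, 0.2878, 0.2228]
ee_rot: [[0.997, -0.08, 0.0], [-0.08, -0.997, 0.001], [0.0, -0.001, -1.0]]
wrist_force: [1.2, 0.8, 0.1]
gripper_width: 0.692
gripper_force: 0.0
```

Call:
apply_moves(
  moves=[
    [[0.0136, 0.038, 0], 0],
    [[0.0136, 0.038, 0], 0],
    [[0.0136, 0.038, 0], 0],
    [[0.0136, 0.038, 0], 0],
    [[0.0136, 0.038, 0], 0],
  ],
)

```text
time_s: 2.35
tcp_pos: [0.3982, 0.093, 0.2231]
ee_rot: [[0.997, -0.08, 0.001], [-0.08, -0.997, 0.001], [0.001, -0.001, -1.0]]
wrist_force: [1.0, 0.5, -0.0]
gripper_width: 0.689
gripper_force: 0.0
```

Call:
apply_moves(
  moves=[
    [[0.0136, 0.038, 0.01], 0],
    [[0.0136, 0.038, 0.01], 0],
    [[0.0136, 0.038, 0.01], 0],
    [[0.0136, 0.038, 0.01], 0],
    [[0.0136, 0.038, 0.01], 0],
  ],
)

```text
time_s: 2.77
tcp_pos: [0.4508, -0.1021, 0.1726]
ee_rot: [[0.997, -0.081, 0.001], [-0.081, -0.997, 0.0], [0.001, -0.0, -1.0]]
wrist_force: [1.0, 1.1, 0.0]
gripper_width: 0.695
gripper_force: 0.0
```

Call:
apply_moves(
  moves=[
    [[0.0136, 0.038, 0.01], 0],
    [[0.0136, 0.038, 0.01], 0],
    [[0.0136, 0.038, 0.01], 0],
    [[0.0136, 0.038, 0.01], 0],
    [[0, 0, 0], 0],
  ],
)

```text
time_s: 3.18
tcp_pos: [0.4929, -0.2612, 0.1298]
ee_rot: [[0.996, -0.087, -0.003], [-0.087, -0.996, -0.001], [-0.003, 0.001, -1.0]]
wrist_force: [0.5, 0.4, -0.0]
gripper_width: 0.688
gripper_force: 0.0
```

```bash
cat >> h.py <<'E'
def fray(p,u,v):
    K=np.array(p["intrinsics"]);a=np.array([u-K[0,2],v-K[1,2]]);R=np.hypot(*a);th=R/K[0,0]
    c=np.array([*(a/max(R,1e-9)*np.sin(th)),np.cos(th)]);return np.array(p["orientation"])@c
def fonz(p,u,v,z):
    d=fray(p,u,v);e=np.array(p["eye"]);return e+d*(z-e[2])/d[2]
def fproj(p,X):
    K=np.array(p["intrinsics"]);c=np.array(p["orientation"]).T@(np.array(X)-np.array(p["eye"]))
    h=np.hypot(c[0],c[1]);t=np.arctan2(h,c[2])*K[0,0]/h;return np.array([K[0,2]+c[0]*t,K[1,2]+c[1]*t])
E
python3 - <<'E'
from h import *
p=imaging.capture("wrist");cv2.imwrite("pics/w1.png",cv2.resize(p["frame"],(800,600),interpolation=2))
s=r.sense();print(s["tcp_pos"],np.degrees(np.arctan2(s["ee_rot"][1,0],s["ee_rot"][0,0])),s["joints"]);print(p["eye"],p["orientation"],p["intrinsics"])
for t,z in(("lug_grip",.027),("plate_center",.008)):
    for d in models.place_of(p,t)[:3]:
        u,v=d["at"][0]*512,d["at"][1]*384;print(t,round(d["confidence"],2),round(u),round(v),fonz(p,u,v,z).round(4))
print(fproj(p,[.493,-.257,.027])*800/512,fproj(p,[.585,-.264,.008])*800/512)
E
```

```text
[ 0.49215679 -0.25889417  0.13056537] -4.9327123850390455 [-1.10408395e+01  2.03282273e+01 -1.65818909e+01  1.16672878e-02
 -5.32579317e+01  9.61011213e+01]
[ 0.57451782 -0.26858466  0.29055533] [[-8.73110020e-02 -9.50225168e-01 -2.99080120e-01]
 [-9.96180979e-01  8.31339391e-02  2.66871573e-02]
 [-4.95100000e-04  3.00268010e-01 -9.53854746e-01]] [[297.31863964   0.         254.90883362]
 [  0.         297.31863964 190.07778088]
 [  0.           0.           1.        ]]
lug_grip 0.86 253 185 [ 0.4966 -0.2598  0.027 ]
lug_grip 0.66 424 115 [ 0.5545 -0.4332  0.027 ]
plate_center 0.89 404 229 [ 0.4246 -0.4272  0.008 ]
plate_center 0.86 251 90 [ 0.5842 -0.2656  0.008 ]
plate_center 0.73 224 267 [ 0.3996 -0.2187  0.008 ]
[391.07267538 295.79540746] [389.34604688 138.83385511]
```

View pics/w1.png

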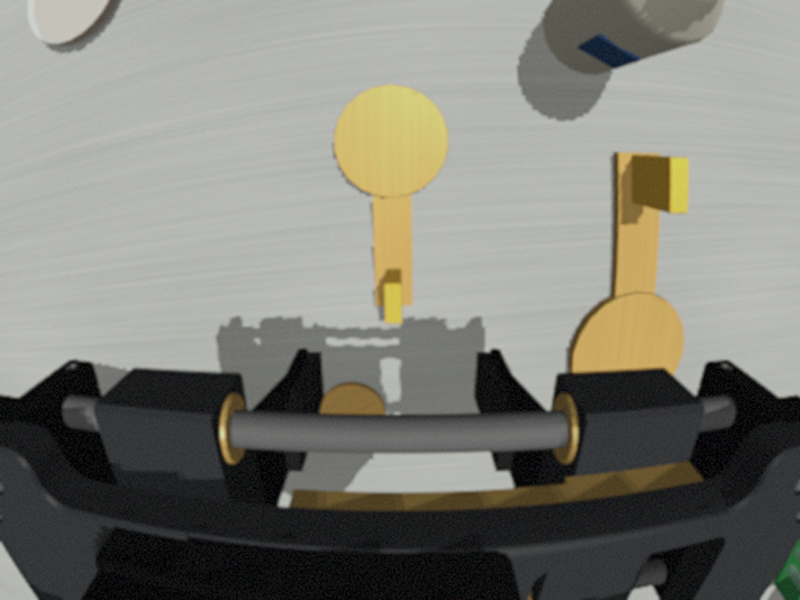

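The wrist view confirms it: the lug is at (392,295), where I predicted it, centred between the open fingers. I'll descend and grip.

Call:
apply_moves(
  moves=[
    [[0.0015, -0.001, 0.03], 0],
    [[0, 0, 0.03], 0],
    [[0, 0, 0.03], 0],
    [[0, 0, 0.0285], 0],
    [[0, 0, 0], 0],
  ],
)

```text
time_s: 3.75
tcp_pos: [0.4903, -0.2524, 0.01]
ee_rot: [[0.997, -0.08, -0.01], [-0.08, -0.997, 0.003], [-0.01, -0.002, -1.0]]
wrist_force: [0.1, 1.0, 0.2]
gripper_width: 0.688
gripper_force: 0.0
```

Call:
apply_moves(
  moves=[
    [[0, 0, 0], 0],
    [[0, 0, 0], 0],
    [[0, 0, 0], 0],
    [[0, 0, 0], 0],
    [[0, 0, 0], 0],
  ],
  hand=0.0,
)

```text
time_s: 4.17
tcp_pos: [0.4951, -0.2551, 0.0157]
ee_rot: [[0.997, -0.08, 0.003], [-0.08, -0.997, -0.001], [0.003, 0.0, -1.0]]
wrist_force: [0.2, -0.3, -0.8]
gripper_width: 0.398
gripper_force: 0.0
```

Call:
apply_moves(
  moves=[
    [[0, 0, 0], 0],
    [[0, 0, 0], 0],
    [[0, 0, 0], 0],
    [[0, 0, 0], 0],
    [[0, 0, 0], 0],
  ],
)

```text
time_s: 4.58
tcp_pos: [0.4942, -0.2554, 0.0144]
ee_rot: [[0.997, -0.08, 0.0], [-0.08, -0.997, -0.001], [0.0, 0.0, -1.0]]
wrist_force: [-0.6, -1.8, 2.6]
gripper_width: 0.111
gripper_force: 30.0
```

Run:
```python
from h import *
s=r.sense();print(s["tcp_pos"],np.degrees(np.arctan2(s["ee_rot"][1,0],s["ee_rot"][0,0])),s["joints"],s["gripper_width"],s["gripper_force"],s["wrist_force"])
p=imaging.capture("wrist");cv2.imwrite("pics/w2.png",p["frame"])
for d in models.place_of(p,"plate_center")[:3]:
        u,v=d["at"][0]*512,d["at"][1]*384;print(round(d["confidence"],2),round(u),round(v),fonz(p,u,v,.008).round(4))
hsv=cv2.cvtColor(p["frame"],cv2.COLOR_BGR2HSV)
m=cv2.inRange(hsv,(12,100,60),(35,255,255));c,lab,st,ce=cv2.connectedComponentsWithStats(m)
q=fproj(p,[.585,-.264,.008]).round().astype(int);print(q,st[lab[q[1],q[0]]])
```

```text
[ 0.49422325 -0.2554268   0.01437917] -4.6113255136666575 [-1.06229129e+01  2.90712046e+01 -2.31903381e+01  4.33829820e-02
 -3.77206828e+01  9.59772717e+01] 0.11065821506941514 29.96403139550239 [-0.59071659 -1.80828452  2.61970796]
0.65 256 81 [ 0.5861 -0.2636  0.008 ]
[257  83] [  195    26   121   240 15280]
```

Call:
apply_moves(
  moves=[
    [[0, 0, 0], -5],
    [[0, 0, 0], -5],
    [[0, 0, 0], -5],
    [[0, 0, 0], -5],
    [[0, 0, 0], -5],
  ],
)

```text
time_s: 5.1
tcp_pos: [0.4951, -0.2553, 0.0144]
ee_rot: [[0.936, 0.352, 0.002], [0.352, -0.936, -0.001], [0.002, 0.001, -1.0]]
wrist_force: [1.2, -1.2, 1.6]
gripper_width: 0.112
gripper_force: 29.9
```

Call:
apply_moves(
  moves=[
    [[0, 0, 0], -5],
    [[0, 0, 0], -5],
    [[0, 0, 0], -5],
    [[0, 0, 0], -5.5],
    [[0, 0, 0], 0],
  ],
)

```text
time_s: 5.52
tcp_pos: [0.495, -0.255, 0.0143]
ee_rot: [[0.755, 0.656, 0.002], [0.656, -0.755, -0.0], [0.001, 0.001, -1.0]]
wrist_force: [0.8, 0.2, 3.1]
gripper_width: 0.111
gripper_force: 30.0
```

Call:
apply_moves(
  moves=[
    [[0.0152, -0.012, 0], 0],
    [[0.0152, -0.012, 0], 0],
    [[0.0152, -0.012, 0], 0],
    [[0.0152, -0.012, 0], 0],
    [[0.0152, -0.012, 0], 0],
  ],
)

```text
time_s: 5.93
tcp_pos: [0.5122, -0.1598, 0.0144]
ee_rot: [[0.759, 0.652, -0.0], [0.652, -0.759, -0.001], [-0.001, 0.0, -1.0]]
wrist_force: [0.5, -4.6, 2.9]
gripper_width: 0.113
gripper_force: 29.9
```

Call:
apply_moves(
  moves=[
    [[0.0152, -0.012, 0], 0],
    [[0.0152, -0.012, 0], 0],
    [[0.0152, -0.012, 0], 0],
    [[0.0152, -0.012, 0], 0],
    [[0.0152, -0.012, 0], 0],
  ],
)

```text
time_s: 6.35
tcp_pos: [0.5301, -0.0647, 0.0144]
ee_rot: [[0.759, 0.651, -0.001], [0.651, -0.759, -0.001], [-0.001, -0.0, -1.0]]
wrist_force: [-0.8, -4.3, 3.9]
gripper_width: 0.113
gripper_force: 29.9
```

Call:
apply_moves(
  moves=[
    [[0, 0, 0], 0],
    [[0, 0, 0], 0],
    [[0, 0, 0], 0],
  ],
)

```text
time_s: 6.6
tcp_pos: [0.5315, -0.0643, 0.0144]
ee_rot: [[0.756, 0.654, 0.002], [0.654, -0.756, 0.001], [0.002, 0.001, -1.0]]
wrist_force: [0.7, 4.3, 4.1]
gripper_width: 0.115
gripper_force: 30.0
```

Run:
```python
from h import *
s=r.sense();print(s["tcp_pos"],np.degrees(np.arctan2(s["ee_rot"][1,0],s["ee_rot"][0,0])),s["joints"],s["gripper_width"],s["gripper_force"],s["wrist_force"])
p=imaging.capture("wrist");cv2.imwrite("pics/w3.png",cv2.resize(p["frame"],(800,600),interpolation=2));print(p["eye"])
for t,z in(("plate_center",.008),("knob_grip",.139),("shaker",0)):
  for d in models.place_of(p,t)[:3]:
        u,v=d["at"][0]*512,d["at"][1]*384;print(t,round(d["confidence"],2),round(u),round(v),fonz(p,u,v,z).round(4))
q=imaging.capture("scene");cv2.imwrite("pics/s3.png",q["frame"])
t=imaging.capture("top");cv2.imwrite("pics/t3.png",t["frame"])
a=cv2.resize(q["frame"][200:384,250:450],None,fx=2,fy=2,interpolation=2);b=cv2.resize(t["frame"][110:294,100:300],None,fx=2,fy=2,interpolation=2)
cv2.imwrite("pics/st3.png",np.hstack([a,b]))
```

```text
[ 0.53145399 -0.0643204   0.01437508] 40.846178527372544 [ 1.04536506e+01  2.75614511e+01 -2.62655721e+01 -3.81676328e-02
 -3.60397576e+01  1.20423312e+02] 0.11476534867557002 29.957881537266076 [0.65469552 4.2965393  4.05030236]
[ 0.59254714 -0.0110156   0.17548575]
plate_center 0.85 257 84 [ 0.6006 -0.0059  0.008 ]
```

View pics/w3.png

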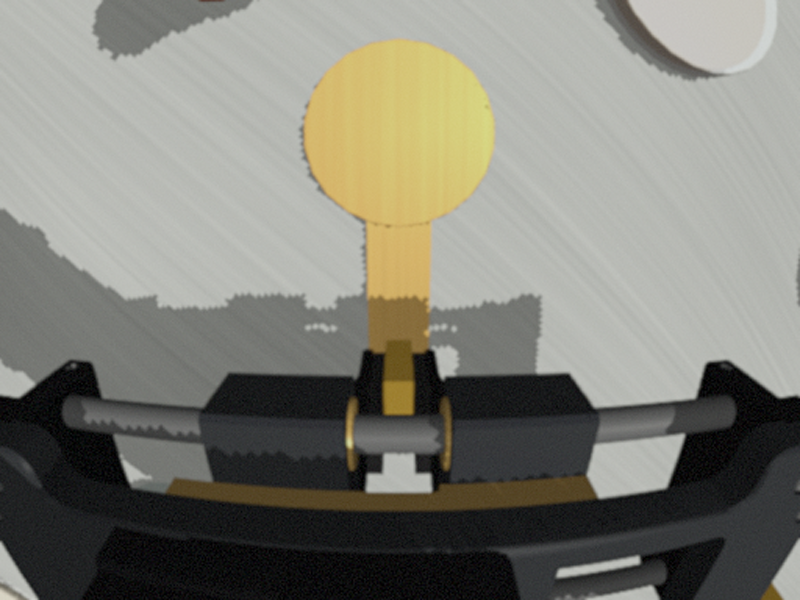

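View pics/st3.png

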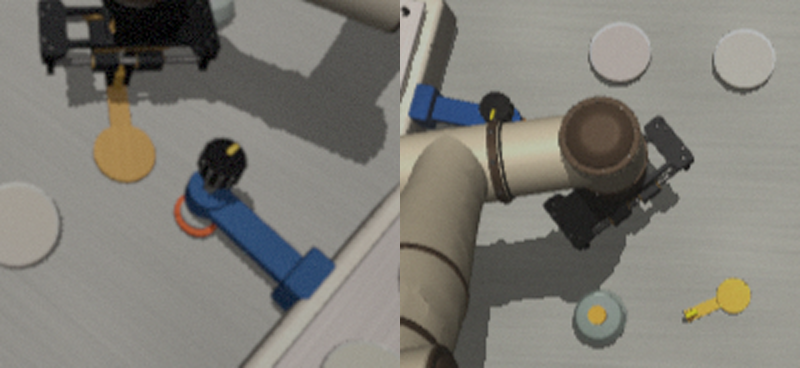

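The plate came along squarely: disc at (400,132) and tongue centred in the wrist view. The scene crop shows the knob at (222,163) and part of the orange sole at (195,215), with a clear way in. I'll fit the screw axis from the unobstructed first pictures.

Run:
```python
from h import *
from scipy.optimize import minimize
a=np.linspace(0,2*np.pi,40)
P={};M={};O={}
for n in("scene","top"):
    p=imaging.capture(n);P[n]=p;im=cv2.imread(f"pics/{n}0.png");hsv=cv2.cvtColor(im,cv2.COLOR_BGR2HSV)
    q=proj(p,[.616,.095,.139])
    vv,uu=np.mgrid[:384,:512];near=np.hypot(uu-q[0],vv-q[1])<24
    m=((hsv[...,2]<75)&(hsv[...,1]<120)&near).astype(np.uint8)
    M[n]=cv2.morphologyEx(m,cv2.MORPH_CLOSE,np.ones((5,5)))
    near=np.hypot(uu-q[0],vv-q[1])<60
    o=((cv2.inRange(hsv,(0,120,60),(12,255,255))>0)&near);O[n]=o
    print(n,M[n].sum(),o.sum())
def hull(p,x,y,rad,z0,z1):
    pts=np.array([proj(p,[x+rad*np.cos(t),y+rad*np.sin(t),z]) for z in(z0,z1) for t in a],np.float32)
    return cv2.convexHull(pts)
def mask(h,s=4):
    m=np.zeros((384*s,512*s),np.uint8);cv2.fillConvexPoly(m,((h+.5)*s*16).astype(np.int32),1,shift=4)
    return m
for ns in(["scene"],["top"],["scene","top"]):
    big={n:cv2.resize(M[n],None,fx=4,fy=4,interpolation=0) for n in ns}
    def f(v):
        t=0
        for n in ns:
            k=mask(hull(P[n],v[0],v[1],.020,.125,.153));t-=(k&big[n]).sum()/(k|big[n]).sum()
        return t
    R=minimize(f,[.616,.095],method="Nelder-Mead",options=dict(initial_simplex=[[.616,.095],[.626,.095],[.616,.105]],xatol=2e-4,fatol=1e-4))
    print(ns,R.x,R.fun)
# sole: orange pixels outer boundary; hull must contain all orange & its far edge coincide
for n in P:
    v,u=np.nonzero(O[n]);pts=np.stack([u,v],1).astype(np.float32)
    for z in(.012,.016,.02):
        W=np.array([onz(P[n],c,d,z)[:2] for c,d in pts])
        # smallest sum: circle r=.024 tangent to outer points (furthest from knob axis projection)
        def g(c):
            d=np.linalg.norm(W-c,axis=1)-.024
            return np.maximum(d,0).sum()*50+ -0*d.sum()+abs(np.sort(d)[-12:].mean())*20
        R=minimize(g,[.616,.095],method="Nelder-Mead");print(n,z,R.x.round(4),R.fun.round(3))
    cv2.imwrite(f"pics/o_{n}.png",np.hstack([M[n]*255,O[n].astype(np.uint8)*255]))
```

```text
scene 531 105
top 715 63
['scene'] [0.61726535 0.09500651] -0.8407483955183291
['top'] [0.6138512  0.09492062] -0.33784018027387763
['scene', 'top'] [0.61610752 0.09504769] -1.1606759253682857
scene 0.012 [0.6187 0.0938] 0.026
scene 0.016 [0.6155 0.094 ] 0.012
scene 0.02 [0.6172 0.0941] 0.012
top 0.012 [0.6174 0.0967] 0.011
top 0.016 [0.6166 0.0959] 0.011
top 0.02 [0.6158 0.0951] 0.011
```

Call:
apply_moves(
  moves=[
    [[0.0096, -0.0082, 0], 0],
    [[0.0096, -0.0082, 0], 0],
    [[0.0096, -0.0082, 0], 0],
    [[0.0096, -0.0082, 0], 0],
    [[0.0096, -0.0082, 0], 0],
  ],
)

```text
time_s: 7.42
tcp_pos: [0.5378, -0.0049, 0.0143]
ee_rot: [[0.758, 0.652, -0.005], [0.652, -0.758, -0.003], [-0.006, -0.001, -1.0]]
wrist_force: [-1.7, -7.5, 9.0]
gripper_width: 0.112
gripper_force: 30.0
```

Call:
apply_moves(
  moves=[
    [[0.0096, -0.0082, 0], 0],
    [[0.0096, -0.0082, 0], 0],
    [[0.0098, -0.0079, 0], 0],
    [[0, 0, 0], 0],
    [[0, 0, 0], 0],
  ],
)

```text
time_s: 7.83
tcp_pos: [0.5447, 0.0343, 0.0143]
ee_rot: [[0.757, 0.654, -0.003], [0.654, -0.757, -0.001], [-0.003, -0.001, -1.0]]
wrist_force: [-2.4, 2.3, 8.8]
gripper_width: 0.111
gripper_force: 29.9
```

Run:
```python
from h import *
s=r.sense();print(s["tcp_pos"],np.degrees(np.arctan2(s["ee_rot"][1,0],s["ee_rot"][0,0])),s["joints"],s["gripper_width"],s["gripper_force"],s["wrist_force"])
q=imaging.capture("scene");t=imaging.capture("wrist");cv2.imwrite("pics/s4raw.png",q["frame"])
a=cv2.resize(q["frame"][240:340,285:415],(520,400),interpolation=2)
X=[.6165,.095]
for x in([*X,.008],[*X,.153]): print((proj(q,x)-[285,240])*4)
b=cv2.resize(t["frame"],(280,210));b=np.vstack([b,np.zeros((190,280,3),np.uint8)])
cv2.imwrite("pics/st4.png",np.hstack([a,b]))
```

```text
[0.54474809 0.03427551 0.01434163] 40.83246084062843 [ 2.06322277e+01  2.84055344e+01 -2.45627999e+01  2.31094147e-02
 -3.72045921e+01  1.10181738e+02] 0.11127407618040436 29.935844410210848 [-2.44939469  2.25827869  8.7827562 ]
[247.76331553 274.09174267]
[307.91251324 153.37465538]
```

View pics/st4.png

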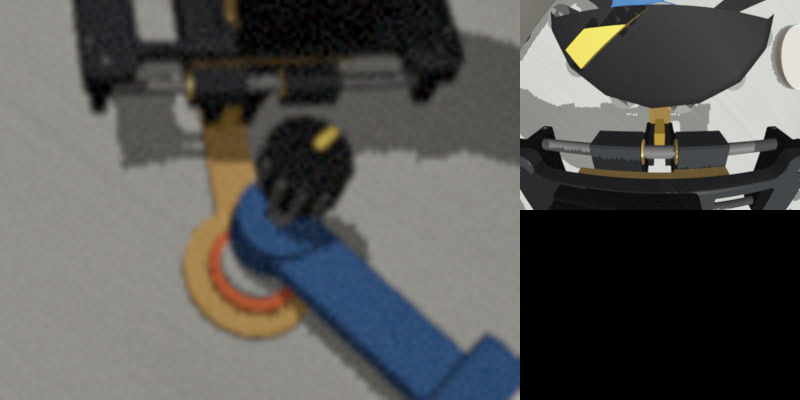

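Run:
```python
from h import *
from scipy.optimize import least_squares
p=imaging.capture("scene");f=p["frame"]
hsv=cv2.cvtColor(f,cv2.COLOR_BGR2HSV)
vv,uu=np.mgrid[:384,:512];q=proj(p,[.6165,.095,.008]);near=np.hypot(uu-q[0],vv-q[1])<24
pl=(cv2.inRange(hsv,(13,90,60),(35,255,255))>0)&near
so=(cv2.inRange(hsv,(0,110,60),(11,255,255))>0)&near
un=((pl|so)*255).astype(np.uint8)
def fit(m,z,R,sel):
    # outer boundary subpixel: rays from centre, last transition
    c=np.array([.6165,.095]);pts=[]
    bl=cv2.GaussianBlur(m.astype(np.float32),(0,0),.7)
    for t in np.radians(np.arange(0,360,4)):
        rr=np.arange(.010,.06,.0003)
        pr=np.array([proj(p,[c[0]+k*np.cos(t),c[1]+k*np.sin(t),z]) for k in rr],np.float32)
        val=cv2.remap(bl,pr[:,0:1],pr[:,1:2],1).ravel()
        if sel(t): 
            i=np.nonzero(val>.5)[0]
            if len(i): pts.append(c+rr[i[-1]]*np.array([np.cos(t),np.sin(t)]))
    pts=np.array(pts);g=lambda v:np.linalg.norm(pts-v,axis=1)-R
    s=least_squares(g,c,loss="soft_l1",f_scale=.001);return s.x,np.abs(g(s.x)).mean(),len(pts)
# visible side faces camera: right/lower in image; pick azimuths whose image direction is down-left
def sel(lo,hi):
    def k(t):
        d=proj(p,[.6165+.03*np.cos(t),.095+.03*np.sin(t),.008])-q;return lo<=np.degrees(np.arctan2(d[1],d[0]))<=hi
    return k
print(pl.sum(),so.sum())
for lo,hi in((60,175),(45,180),(80,160)):
    print("disc",fit(un>0,.008,.035,sel(lo,hi)))
    for z in(.012,.015,.018):print("sole",z,fit(so,z,.024,sel(lo,hi)))
```

```text
354 103
disc (array([0.61431884, 0.09323622]), np.float64(0.00037551167802489), 27)
sole 0.012 (array([0.6124689 , 0.09461103]), np.float64(0.0002442731157435982), 27)
sole 0.015 (array([0.61371324, 0.09478636]), np.float64(0.00023190259047743727), 27)
sole 0.018 (array([0.61497014, 0.09501281]), np.float64(0.0002817728395381559), 27)
disc (array([0.61432888, 0.09328181]), np.float64(0.0003391718461450801), 32)
sole 0.012 (array([0.61244181, 0.09453201]), np.float64(0.0002907873778910403), 32)
sole 0.015 (array([0.61368196, 0.0946001 ]), np.float64(0.00028253349698713955), 32)
sole 0.018 (array([0.61496506, 0.09467902]), np.float64(0.00033785807884772047), 32)
disc (array([0.61450694, 0.09272295]), np.float64(0.00034582378679717693), 18)
sole 0.012 (array([0.61246034, 0.09452184]), np.float64(0.0002890353803508783), 18)
sole 0.015 (array([0.61370032, 0.09476691]), np.float64(0.0002550491330323691), 18)
sole 0.018 (array([0.61498107, 0.09484704]), np.float64(0.0002897339465363961), 18)
```

Call:
apply_moves(
  moves=[
    [[0.0012, -0.0007, 0], 0],
    [[0, 0, 0], 0],
    [[0, 0, 0], 0],
    [[0, 0, 0], 0],
  ],
)

```text
time_s: 8.32
tcp_pos: [0.5447, 0.0343, 0.0143]
ee_rot: [[0.757, 0.653, -0.004], [0.653, -0.757, -0.002], [-0.005, -0.001, -1.0]]
wrist_force: [-3.0, -2.5, 8.2]
gripper_width: 0.115
gripper_force: 29.9
```

Call:
apply_moves(
  moves=[
    [[0, 0, 0], 0],
    [[0, 0, 0], 0],
    [[0, 0, 0], 0],
    [[0, 0, 0], 0],
    [[0, 0, 0], 0],
  ],
  hand=0.04,
)

```text
time_s: 8.73
tcp_pos: [0.5459, 0.036, 0.0135]
ee_rot: [[0.756, 0.654, -0.002], [0.654, -0.756, -0.001], [-0.002, -0.001, -1.0]]
wrist_force: [-0.6, 0.1, 0.6]
gripper_width: 0.399
gripper_force: 0.0
```

Call:
apply_moves(
  moves=[
    [[0, 0, -0.015], 0],
    [[0, 0, -0.035], 0],
    [[0, 0, -0.04], 0],
    [[0, 0, -0.04], 0],
    [[0, 0, -0.04], 0],
  ],
)

```text
time_s: 9.15
tcp_pos: [0.5458, 0.0361, 0.1856]
ee_rot: [[0.756, 0.654, -0.001], [0.654, -0.756, -0.0], [-0.001, -0.001, -1.0]]
wrist_force: [0.1, 0.4, -0.2]
gripper_width: 0.459
gripper_force: 0.0
```

Call:
apply_moves(
  moves=[
    [[0, 0, -0.01], 0],
    [[0.03, 0, 0], 0],
    [[0.03, 0, 0], 0],
    [[0.03, 0, 0], 0],
    [[0, 0, 0], 0],
  ],
  hand=0.07,
)

```text
time_s: 9.57
tcp_pos: [0.6176, 0.098, 0.1929]
ee_rot: [[0.755, 0.656, 0.001], [0.656, -0.755, 0.0], [0.001, 0.001, -1.0]]
wrist_force: [1.2, 0.1, 1.1]
gripper_width: 0.743
gripper_force: 0.0
```

Call:
apply_moves(
  moves=[
    [[0, 0, 0], 0],
    [[0, 0, 0], 0],
    [[0, 0, 0], 0],
  ],
)

```text
time_s: 9.82
tcp_pos: [0.6137, 0.0946, 0.1938]
ee_rot: [[0.756, 0.654, -0.001], [0.654, -0.756, -0.0], [-0.001, -0.0, -1.0]]
wrist_force: [-0.4, 0.3, 0.0]
gripper_width: 0.802
gripper_force: 0.0
```

Run:
```python
from h import *
s=r.sense();print(s["tcp_pos"],np.degrees(np.arctan2(s["ee_rot"][1,0],s["ee_rot"][0,0])),s["joints"],s["gripper_width"],s["gripper_force"],s["wrist_force"])
t=imaging.capture("wrist");im=cv2.resize(t["frame"],None,fx=1.25,fy=1.25,interpolation=2)
for y0 in (.0948,):
  for x0 in(.6155,):
    pts=np.array([fproj(t,[x0+.02*np.cos(a),y0+.02*np.sin(a),.153])*1.25 for a in np.linspace(0,6.28,60)])
    cv2.polylines(im,[pts.astype(np.int32)],True,(0,0,255),1)
T=s["tcp_pos"];print(fproj(t,[T[0],T[1],.153])*1.25)
cv2.imwrite("pics/w5.png",im)
for n,z in(("knob_grip",.139),("plate_center",.008)):
  for d in models.place_of(t,n)[:2]:
    u,v=d["at"][0]*512,d["at"][1]*384;print(n,round(d["confidence"],2),round(u),round(v),fonz(t,u,v,z).round(4))
```

```text
[0.61371384 0.09459337 0.19377244] 40.85406155245648 [ 2.36724733e+01  2.28525920e+01 -2.54564849e+00 -4.75102485e-03
 -6.46688665e+01  1.07183610e+02] 0.8019209444354383 0.0 [-0.40162601  0.30621613  0.00601346]
[319.41685271 268.12318522]
knob_grip 0.7 256 205 [0.6157 0.0955 0.139 ]
```

View pics/w5.png

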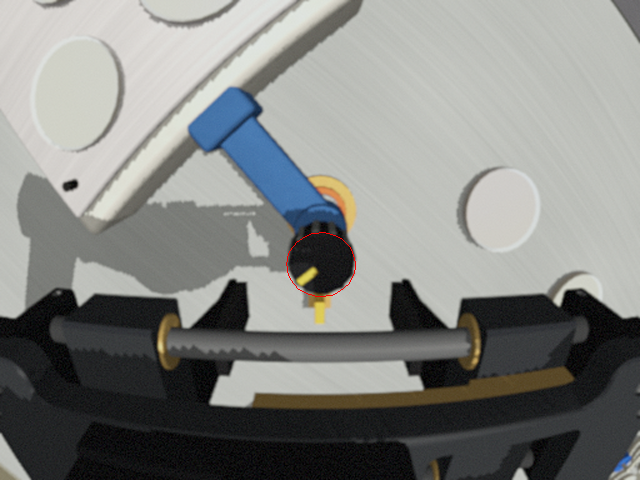

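The projected circle coincides with the knob top at (321,264), so the axis is at (0.6155, 0.095). I'll descend and grip the knob.

Call:
apply_moves(
  moves=[
    [[0.0015, 0.001, 0.02], 0],
    [[0, 0, 0.025], 0],
    [[0, 0, 0.029], 0],
    [[0, 0, 0], 0],
    [[0, 0, 0], 0],
  ],
)

```text
time_s: 10.38
tcp_pos: [0.6154, 0.0947, 0.1192]
ee_rot: [[0.756, 0.654, -0.003], [0.654, -0.756, -0.002], [-0.003, -0.001, -1.0]]
wrist_force: [-0.5, 0.5, 1.7]
gripper_width: 0.804
gripper_force: 0.0
```

Call:
apply_moves(
  moves=[
    [[0, 0, 0], 0],
    [[0, 0, 0], 0],
    [[0, 0, 0], 0],
    [[0, 0, 0], 0],
    [[0, 0, 0], 0],
  ],
  hand=0.0,
)

```text
time_s: 10.8
tcp_pos: [0.6167, 0.0955, 0.121]
ee_rot: [[0.756, 0.654, 0.002], [0.654, -0.756, 0.001], [0.002, 0.001, -1.0]]
wrist_force: [0.1, -1.1, 0.9]
gripper_width: 0.514
gripper_force: 0.0
```

Call:
apply_moves(
  moves=[
    [[0, 0, 0], 0],
    [[0, 0, 0], 0],
    [[0, 0, 0], 0],
  ],
)

```text
time_s: 11.05
tcp_pos: [0.6166, 0.0954, 0.1207]
ee_rot: [[0.756, 0.655, 0.001], [0.655, -0.756, 0.0], [0.001, 0.001, -1.0]]
wrist_force: [-0.7, 0.2, 3.1]
gripper_width: 0.45
gripper_force: 30.0
```

```bash
cat > st.py <<'E'
from h import *
s=r.sense();print(s["tcp_pos"].round(4),"yaw",np.degrees(np.arctan2(s["ee_rot"][1,0],s["ee_rot"][0,0])).round(2),"j6",s["joints"][5].round(1),"w",round(s["gripper_width"],3),round(s["gripper_force"],1),"F",s["wrist_force"].round(2),"M",s["moment"].round(3),"eff6",s["effort"][5].round(3))
E
python3 st.py
```

```text
[0.6166 0.0954 0.1207] yaw 40.88 j6 107.2 w 0.45 30.0 F [-0.74  0.2   3.1 ] M [-0.085  0.073 -0.007] eff6 0.004
```

Call:
apply_moves(
  moves=[
    [[0, 0, 0.0003], 6],
    [[0, 0, 0.0003], 6],
    [[0, 0, 0.0003], 6],
    [[0, 0, 0.0003], 6],
    [[0, 0, 0.0003], 6],
  ],
)

```text
time_s: 11.47
tcp_pos: [0.6167, 0.0953, 0.1191]
ee_rot: [[0.983, 0.184, 0.001], [0.184, -0.983, -0.0], [0.001, 0.0, -1.0]]
wrist_force: [-0.4, -1.5, 1.9]
gripper_width: 0.448
gripper_force: 30.0
```

```bash
python3 st.py
```

```text
[0.6167 0.0953 0.1191] yaw 10.6 j6 76.9 w 0.448 30.0 F [-0.43 -1.5   1.86] M [-0.273 -0.067  0.051] eff6 0.777
```

Call:
apply_moves(
  moves=[
    [[0, 0, 0.0003], 6],
    [[0, 0, 0.0003], 6],
    [[0, 0, 0.0003], 6],
    [[0, 0, 0.0004], 6],
    [[0, 0, 0.0004], 6],
  ],
)

```text
time_s: 11.88
tcp_pos: [0.6167, 0.0951, 0.1175]
ee_rot: [[0.943, -0.332, 0.001], [-0.332, -0.943, -0.001], [0.001, 0.0, -1.0]]
wrist_force: [-0.8, -1.3, 3.8]
gripper_width: 0.455
gripper_force: 30.0
```

```bash
python3 st.py
```

```text
[0.6167 0.0951 0.1175] yaw -19.39 j6 46.9 w 0.455 30.0 F [-0.81 -1.27  3.81] M [-0.376  0.101  0.02 ] eff6 0.78
```

Call:
apply_moves(
  moves=[
    [[0, 0, 0.0003], 5],
    [[0, 0, 0.0002], 4],
    [[0, 0, 0.0002], 4],
    [[0, 0, 0.0002], 4],
  ],
)

```text
time_s: 12.22
tcp_pos: [0.6166, 0.095, 0.1166]
ee_rot: [[0.806, -0.592, 0.001], [-0.592, -0.806, -0.001], [0.001, 0.0, -1.0]]
wrist_force: [-0.1, -0.3, 2.9]
gripper_width: 0.451
gripper_force: 30.0
```

```bash
python3 st.py
```

```text
[0.6166 0.095  0.1166] yaw -36.3 j6 30.0 w 0.451 30.0 F [-0.13 -0.26  2.93] M [-0.426  0.121  0.071] eff6 0.507
```

Call:
apply_moves(
  moves=[
    [[0, 0, 0.0002], 4],
    [[0, 0, 0.0002], 4],
  ],
)

```text
time_s: 12.38
tcp_pos: [0.6166, 0.095, 0.1162]
ee_rot: [[0.716, -0.698, 0.001], [-0.698, -0.716, -0.001], [0.001, 0.0, -1.0]]
wrist_force: [-0.9, -1.1, 2.6]
gripper_width: 0.45
gripper_force: 30.0
```

```bash
python3 st.py
```

```text
[0.6166 0.095  0.1162] yaw -44.3 j6 22.0 w 0.45 30.0 F [-0.89 -1.05  2.58] M [-0.49   0.14   0.037] eff6 0.508
```

Call:
apply_moves(
  moves=[
    [[0, 0, 0.0002], 4],
    [[0, 0, 0.0002], 4],
  ],
)

```text
time_s: 12.55
tcp_pos: [0.6166, 0.0949, 0.1158]
ee_rot: [[0.612, -0.791, 0.0], [-0.791, -0.612, -0.001], [0.001, 0.0, -1.0]]
wrist_force: [-0.4, -1.8, 2.9]
gripper_width: 0.453
gripper_force: 30.0
```

```bash
python3 st.py
```

```text
[0.6166 0.0949 0.1158] yaw -52.3 j6 14.0 w 0.453 30.0 F [-0.36 -1.79  2.9 ] M [-0.443  0.167  0.094] eff6 0.508
```

```bash
cat > sm.py <<'E'
from h import *
M=[]
for i in range(4):
    s=r.sense();M.append(s["moment"][2]);imaging.capture("wrist")
print("yaw",np.degrees(np.arctan2(s["ee_rot"][1,0],s["ee_rot"][0,0])).round(2),"Mz",np.round(M,3),np.mean(M).round(3),"F",s["wrist_force"].round(1),"z",s["tcp_pos"][2].round(4))
E
python3 sm.py
```

```text
yaw -52.03 Mz [ 0.094 -0.056 -0.145 -0.029] -0.034 F [-0.9 -2.6  4.2] z 0.1158
```

Call:
apply_moves(
  moves=[
    [[0, 0, 0.0002], 4],
    [[0, 0, 0.0002], 4],
  ],
)

```text
time_s: 12.92
tcp_pos: [0.6165, 0.095, 0.1154]
ee_rot: [[0.497, -0.868, 0.0], [-0.868, -0.497, -0.001], [0.001, -0.0, -1.0]]
wrist_force: [-0.7, -2.3, 5.2]
gripper_width: 0.452
gripper_force: 30.0
```

```bash
python3 sm.py
```

```text
yaw -59.98 Mz [ 0.11  -0.017 -0.025 -0.044] 0.006 F [-0.5 -2.2  4.8] z 0.1154
```

Call:
apply_moves(
  moves=[
    [[0, 0, 0.0002], 4],
    [[0, 0, 0.0002], 4],
  ],
)

```text
time_s: 13.28
tcp_pos: [0.6165, 0.095, 0.115]
ee_rot: [[0.373, -0.928, 0.0], [-0.928, -0.373, -0.001], [0.001, -0.0, -1.0]]
wrist_force: [-0.8, -2.4, 4.9]
gripper_width: 0.448
gripper_force: 30.0
```

```bash
python3 sm.py
```

```text
yaw -67.98 Mz [ 0.119  0.001 -0.064 -0.123] -0.017 F [-0.8 -2.1  5.8] z 0.115
```

Call:
apply_moves(
  moves=[
    [[0, 0, 0.0002], 4],
  ],
)

```text
time_s: 13.57
tcp_pos: [0.6164, 0.095, 0.1148]
ee_rot: [[0.309, -0.951, 0.0], [-0.951, -0.309, -0.001], [0.001, -0.0, -1.0]]
wrist_force: [-1.0, -2.9, 4.7]
gripper_width: 0.45
gripper_force: 30.0
```

```bash
python3 st.py
```

```text
[0.6164 0.095  0.1148] yaw -71.98 j6 -5.6 w 0.45 30.0 F [-1.02 -2.91  4.73] M [-0.702  0.346  0.16 ] eff6 0.74
```

Call:
apply_moves(
  moves=[
    [[0, 0, 0.0002], 4],
  ],
)

```text
time_s: 13.65
tcp_pos: [0.6164, 0.095, 0.1146]
ee_rot: [[0.24, -0.971, 0.0], [-0.971, -0.24, -0.001], [0.001, -0.0, -1.0]]
wrist_force: [-1.5, -1.9, 4.2]
gripper_width: 0.449
gripper_force: 30.0
```

```bash
python3 st.py
```

```text
[0.6164 0.095  0.1146] yaw -76.09 j6 -9.8 w 0.449 30.0 F [-1.52 -1.94  4.2 ] M [-0.678  0.363  0.173] eff6 0.392
```

Call:
apply_moves(
  moves=[
    [[0, 0, 0.0002], 4],
  ],
)

```text
time_s: 13.73
tcp_pos: [0.6164, 0.095, 0.1145]
ee_rot: [[0.172, -0.985, 0.0], [-0.985, -0.172, -0.001], [0.001, -0.0, -1.0]]
wrist_force: [-1.3, -3.0, 6.0]
gripper_width: 0.453
gripper_force: 30.0
```

```bash
python3 st.py
```

```text
[0.6164 0.095  0.1145] yaw -80.09 j6 -13.8 w 0.453 30.0 F [-1.33 -2.96  6.01] M [-0.699  0.388  0.28 ] eff6 0.326
```

Torque rises with a contact slope from about 102° turned. At 121° that implies roughly 10 N, so I'll back off a little to a light 5–7 N, then release.

Call:
apply_moves(
  moves=[
    [[0, 0, -0.0001], -3],
    [[0, 0, -0.0002], -4],
  ],
)

```text
time_s: 13.9
tcp_pos: [0.6165, 0.095, 0.1148]
ee_rot: [[0.295, -0.955, 0.0], [-0.955, -0.295, -0.0], [0.001, -0.0, -1.0]]
wrist_force: [-0.0, -3.1, 5.8]
gripper_width: 0.452
gripper_force: 30.0
```

```bash
python3 st.py; python3 sm.py
```

```text
[0.6165 0.095  0.1148] yaw -72.84 j6 -6.5 w 0.452 30.0 F [-0.03 -3.15  5.85] M [-0.675  0.292 -0.119] eff6 -0.53
yaw -72.92 Mz [-0.119 -0.027  0.021  0.087] -0.01 F [-1.  -2.1  6.4] z 0.1148
```

Call:
apply_moves(
  moves=[
    [[0, 0, 0], 2],
  ],
)

```text
time_s: 14.18
tcp_pos: [0.6164, 0.0949, 0.1147]
ee_rot: [[0.26, -0.966, 0.0], [-0.966, -0.26, -0.001], [0.001, -0.0, -1.0]]
wrist_force: [-0.9, -2.4, 5.4]
gripper_width: 0.45
gripper_force: 30.0
```

```bash
python3 st.py
```

```text
[0.6164 0.0949 0.1147] yaw -74.95 j6 -8.6 w 0.45 30.0 F [-0.93 -2.43  5.39] M [-0.742  0.313  0.178] eff6 0.276
```

Call:
apply_moves(
  moves=[
    [[0, 0, 0], 0],
    [[0, 0, 0], 0],
    [[0, 0, 0], 0],
    [[0, 0, 0], 0],
    [[0, 0, 0], 0],
  ],
  hand=0.07,
)

```text
time_s: 14.6
tcp_pos: [0.6161, 0.0956, 0.1135]
ee_rot: [[0.257, -0.966, -0.001], [-0.966, -0.257, 0.0], [-0.0, 0.001, -1.0]]
wrist_force: [-0.7, -0.4, -0.2]
gripper_width: 0.736
gripper_force: 0.0
```

Call:
apply_moves(
  moves=[
    [[0, 0, -0.01], 0],
    [[0, 0, -0.03], 0],
    [[0, 0, -0.04], 0],
    [[0, 0, -0.04], 0],
    [[0, 0, -0.04], 0],
  ],
)

```text
time_s: 15.02
tcp_pos: [0.616, 0.0952, 0.2767]
ee_rot: [[0.257, -0.966, 0.0], [-0.966, -0.257, -0.0], [0.0, -0.0, -1.0]]
wrist_force: [0.5, 0.4, 1.4]
gripper_width: 0.803
gripper_force: 0.0
```

Call:
apply_moves(
  moves=[
    [[0.04, 0, 0], 0],
    [[0.04, 0, 0], 0],
    [[0.04, 0, 0], 0],
    [[0, 0, 0], 0],
    [[0, 0, 0], 0],
  ],
)

```text
time_s: 15.43
tcp_pos: [0.6473, -0.0228, 0.2744]
ee_rot: [[0.253, -0.967, 0.0], [-0.967, -0.253, 0.0], [-0.0, -0.0, -1.0]]
wrist_force: [-0.3, -0.0, 0.8]
gripper_width: 0.804
gripper_force: 0.0
```

```bash
python3 st.py
python3 - <<'E'
from h import *
q=imaging.capture("scene");t=imaging.capture("wrist")
a=cv2.resize(q["frame"][230:340,275:421],(500,376),interpolation=2)
b=cv2.resize(q["frame"],(300,225));b=np.vstack([b,np.zeros((151,300,3),np.uint8)])
cv2.imwrite("pics/fin.png",np.hstack([a,b]))
E
```

```text
[ 0.6473 -0.0228  0.2744] yaw -75.32 j6 2.4 w 0.804 0.0 F [-0.35 -0.01  0.75] M [0.055 0.028 0.046] eff6 0.036
```

View pics/fin.png

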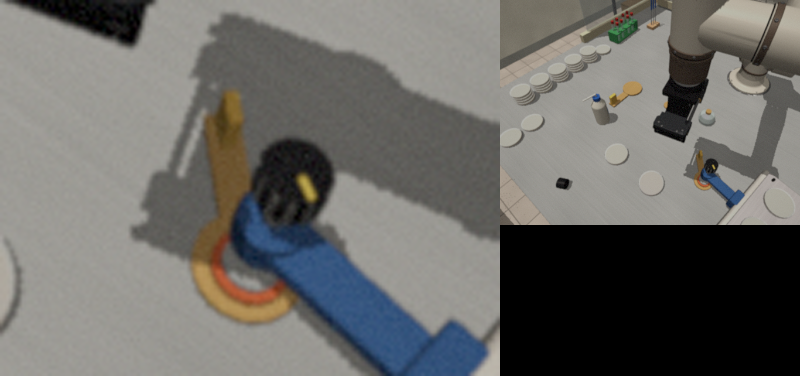

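The sole sits concentrically on the disc, with an even brass rim at (192–212, 265) and (250, 303–322). The arm is clear, and the other objects in view are where they stood. I'm handing in.

```bash
python3 -c "
from station import r
print(r.finish_job())"
```

```text
the job is handed in; nothing more can be done
None
```

I slid the foot plate under the shaker foot, centred to about 2 mm, and screwed the knob down until the sole pressed lightly on it (about 6 N, judged from the turning torque). I then let go and handed the job in at about 15 s; the hand-in gave no verdict.

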